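# Ready the soldering station

### The arm

A 6-joint arm with a two-finger parallel gripper is mounted at the origin on the work surface. World frame = base frame: x ahead of the robot, y to its left, z up, the work surface at z = 0. Lengths are in m, angles in degrees, forces in N, time in s.
With the tool pointing down it reaches from about 0.35 to 0.875 m from the base axis. Payload 4.2 kg.
Tool frame: the origin (TCP) lies midway between the tips of the shut fingers; the grasp point (between the pads) lies 19 mm behind it; z points along the fingers, y is the line along which they close (so a half turn about z gives the same grasp; the last joint's range is limited). The gripper opens to 87 mm and grips with 3 to 60 N. Pads are 19 mm wide; open, the fingers measure 117 mm over their backs; the gripper's body (75 mm by 190 mm) begins 51 mm behind the grasp point.
Start: joints at [78.129, 22.042, 0.453, 0, -68.411, -14.817], TCP at [0.281, 0.558, 0.223] pointing down, gripper open.
Joint ranges: [-179.83, 179.83], [-69.29, 118.12], [-61.27, 80.66], [-181.25, 117.63], [-171.15, -9.14], [-177.46, 177.46]. Speed limits (degrees/s): [159.86, 159.86, 180, 180, 180, 180].

### API

Orientations are given as a 3x3 rotation matrix whose columns are the frame's x, y, z axes.
In Python, from station import * gives the robot as it stands.
- The arm moves only by the tool move_arm, never from a script. Its argument "targets" is text: rows parted by semicolons, each of 4 numbers parted by spaces: the shift along the world's x, y, z in units of 25 mm (1.0 is 25 mm), then the turn about the world's z in units of 5 degrees (1.0 is 5 degrees). In form: tx ty tz spin; .... A call has 1 to 10 rows; each row shifts and turns the commanded pose from where the row before left it; what a row does not reach is not made up. A row lasts 1/12 s, in which the tool goes at most 41.7 mm and 7.16 degrees, less where a joint would pass 70% of its speed; a pose out of reach is approached as far as the arm can. A call is refused whole if a number of a shift passes 1 or a number of a turn 1, either way. A call with a gripper value outside its range is refused whole. "gripper" is the finger opening in mm, from 0 to 87, set as the call begins (left out, the last holds). The fingers move at their own pace and stop on an object; the grip force is fixed at half the most. Time passes only in rows, so rows that do not move let the fingers close. It gives the time, the measured TCP pose, the force, the opening and the grip force at its end, in the units of the state.
- sense(): the state, without advancing time (a new reading comes with each control period).
- capture(name): name is "side" or "top" or "wrist"; returns a dict with "image" (384x512x3 uint8, blue, green, red), "fx", "fy", "cx", "cy" (pixels), "world_from_camera" (4x4, takes a point from camera to world coordinates); the wrist camera has in their place "hand_eye" (4x4, takes a point from camera to tool coordinates, whose origin is the TCP and whose axes are the flange's). Camera axes: x right, y up, looking along -z (the intrinsics and any distortion apply to the point x, -y, -z); pixel columns grow to the right and rows downward; lengths in m; the calibration is good to about 2 mm. A picture is of the moment at which its call begins: read the wrist's pose just before it. There is no depth.
- finish_job(): hands the job in; it is judged then, once.
The state is a dict: "time_s": time; "joints": joint angles; "joint_velocities": joint speeds; "effort": joint torques, N m; "tcp_pos": TCP position; "ee_rot": TCP orientation; "wrist_force": force on the tool from outside, world axes, zero at the start; "moment": the same for the moment, N m; "gripper_width": opening from 0.0 (shut) to 1.0 (fully open); "gripper_force": force on a finger pad.
Only numpy, scipy, OpenCV 4.12 (cv2) and the standard library are available. Lean on these libraries where they do the work, as an engineer would, in place of code of your own. Each camera call takes 0.05 s, during which the arm holds its last target. There are 200 camera calls.

### The job

Get the soldering station ready for a ring repair: lay the large soldering board in the station's tray and press it down past the two spring catches until it sits flat and level on the tray floor. Then push the steel mandrel down past the sprung jaws into the two fork clips beside the tray, roughly centred along its length and resting on the bottom of both forks. Do not drop either of them, and leave everything else on the bench where it stands.

Things in the scene. Friction and masses are not known exactly. Their poses are not given: they have to be found in the camera images.
- station: Fixed low aluminium soldering station: base plate 156 x 164 mm, 8 mm thick, flat on the bench; origin at the centre of its underside, z up, x along the tray's length. It carries the board tray (centre 40 mm to -y of the origin) and, parallel to it, two fork clips for the mandrel (their line 48 mm to +y).
- seat (a point): Centre of the tray floor, 14 mm above the bench, axes as the station: the board's underside centre belongs here, long side along x, either way round. Corner guides (42 to 60 mm from the centre along x, flared tops 57 mm above the bench) leave 2 mm play at each long side; the middle of the long sides is open for fingers.
- catch_a (a joint): Sprung hinged steel catch at the +x end of the tray, 57 mm tall above the bench; rad, 0 closed, grows as it is pushed outward. Its steep ramp overhangs the board's end by 4 mm: a board laid in the tray rests on both catches' ramps about 26 mm above the tray floor; pressed down (10 to 16 N) it spreads them and they snap in over its top edges, 30 mm above the bench.
- catch_b (a joint): The like catch at the -x end of the tray.
- clip (a point): Where the mandrel's centre belongs: 41 mm above the bench, 88 mm to +y of seat, axes as the station. Two fork clips, each 14 mm long, stand at x = +-40 mm from here; each has a 16 mm wide slot with its bottom 34 mm above the bench, and a fixed wall with a flared top on the tray side (-y), 72 mm above the bench.
- jaw_a (a joint): Sprung hinged jaw on the +y side of the fork clip at x = +40 mm, top 62 mm above the bench; rad, 0 closed, grows as it is pushed outward. Its ramp overhangs the slot; pushing the mandrel straight down (5 to 10 N in all) opens both jaws and they snap in over it.
- jaw_b (a joint): The like jaw of the fork clip at x = -40 mm.
- board: Loose flat rectangular soldering board, pale grey-white, 120 x 60 x 16 mm, about 0.2 kg, lying flat on the bench; origin at the centre of its underside, x along the 120 mm side, y along the 60 mm side, z up. It is the larger of the two pale slabs.
- mandrel: Loose straight steel bar 180 mm long, lying on the bench: round, 14 mm in diameter, for 140 mm, then a 14 x 14 mm square tang for 40 mm at its +x end; about 0.2 kg; origin on its axis at mid length, x along the bar. It may go in the clips either way round.
- jar: Bystander: small white jar with steel cap, 32 mm in diameter, 50 mm tall, standing close beside one long side of the board; origin at the centre of its underside.
- tile: Bystander: small loose slab of the same material as the board, 60 x 45 x 16 mm, lying near the mandrel; origin at the centre of its underside, x along 60 mm.
- ringstick: Bystander: wooden ring stick, a tall cone standing upright, 52 mm in diameter at the foot, 22 mm at the top, 200 mm tall; easily toppled; origin at the centre of its underside.
- hexblock: Bystander: hexagonal steel bench block, about 69 mm across, 45 mm tall; origin at the centre of its underside.
- bowl: Bystander: white ceramic bowl, 110 mm across, 45 mm tall; origin at the centre of its underside.
- pliers: Bystander: pliers lying flat, 160 mm long, 56 mm wide at the handles, 12 mm thick; origin near mid length 6 mm above the bench, jaws towards +x.
- brush: Bystander: bench brush lying flat between the robot and the station, 160 mm long, x along it.

How it is judged:
By the outcome, as a careful person would: the job done as asked, in the order asked, and still so for the second after the job is handed in, with the robot touching nothing.
It also fails if it takes over 64 s, if anything falls off the work surface, if the arm or the gripper's body presses on something with over 40 N, if the wrist force passes 120 N, or if a joint passes its speed limit or range.

## Working session

There is one attempt and no reset: what is moved stays moved. The work goes in short steps, Python scripts to look and compute and a tool call to move; the robot and the scene stay as the last step left them, time stands still between calls to the robot, and variables do not carry over. Pictures are saved under pics/ and viewed, at most 10 in all, crops included, and the job is handed in when it is done.

Besides the shell and the picture viewer there is one more tool, called after "Emit:" as a command line: name --argument value ..., lists and objects as JSON in quotes. move_arm: Moves the arm, as the interface text tells. Its arguments: {"type":"object","properties":{"targets":{"type":"string"},"gripper":{"type":"number"}},"required":["targets"]}

```bash
mkdir -p pics; ls; python3 - <<'E'
from station import *
import cv2,pickle
s=sense();print(s['time_s'],s['tcp_pos'],s['ee_rot'],s['gripper_width'])
d={n:capture(n) for n in('top','side')}
pickle.dump(d,open('d0.pkl','wb'))
for n in d:
    cv2.imwrite(f'pics/{n}0.png',cv2.resize(d[n]['image'],(800,600)))
    c=d[n];print(n,{k:c[k] for k in c if k!='image'})
E
```

```text
pics
0.0 [0.28041287 0.55789528 0.22146734] [[ 8.93385054e-01 -4.49290920e-01 -9.02650280e-04]
 [-4.49291821e-01 -8.93382910e-01 -1.95863999e-03]
 [ 7.35868317e-05  2.15537308e-03 -9.99997674e-01]] 0.9966433729121204
top {'fx': 379.2799590512741, 'fy': 379.2799590512741, 'cx': 252.99935574425035, 'cy': 190.33914587116743, 'world_from_camera': array([[-0.0198227 ,  0.99716591, -0.07257559,  0.449593  ],
       [-0.9996938 , -0.0208436 , -0.01333639, -0.01096242],
       [-0.01481133,  0.072289  ,  0.99727375,  0.95677455],
       [ 0.        ,  0.        ,  0.        ,  1.        ]])}
side {'fx': 394.4747363307821, 'fy': 394.4747363307821, 'cx': 257.60449161586956, 'cy': 190.012950742603, 'world_from_camera': array([[ 0.87737878,  0.33805992, -0.34047315,  0.18690808],
       [-0.47958361,  0.63914255, -0.60124567, -0.59509598],
       [ 0.01435382,  0.69080554,  0.72289811,  0.80616944],
       [ 0.        ,  0.        ,  0.        ,  1.        ]])}
```

View pics/top0.png

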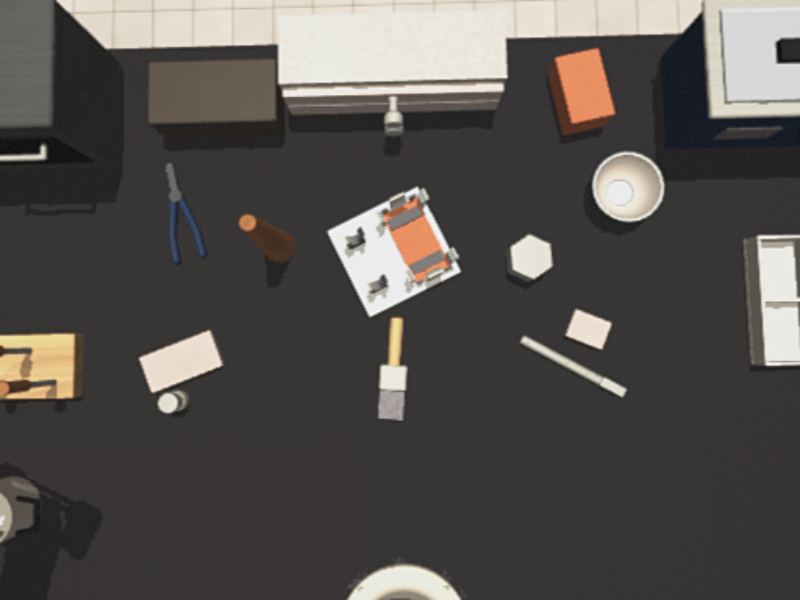

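View pics/side0.png

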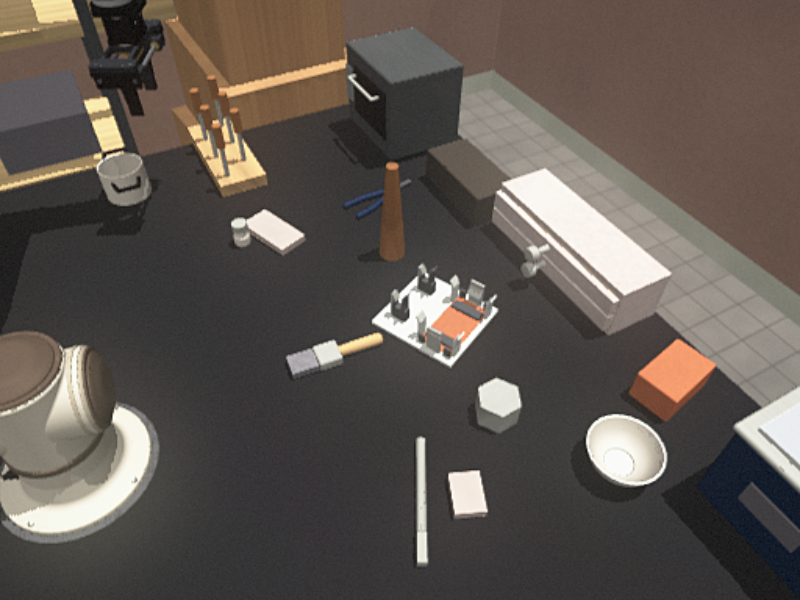

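The top view shows the board at (181,361), with the jar just below it at (172,402). The mandrel runs from (522,340) to (625,393), with its tang at lower right. The station is at (394,252), its tray at (418,240) and its forks at (355,240) and (377,287). The side view agrees with this. Next I'll measure them.

```bash
cat > h.py <<'E'
import numpy as np,cv2
from station import *
def ray(c,px,z,T=None):
    """pixels (native) -> world points on plane z"""
    T=c.get('world_from_camera') if T is None else T
    px=np.atleast_2d(px).astype(float)
    d=np.c_[(px[:,0]-c['cx'])/c['fx'],-(px[:,1]-c['cy'])/c['fy'],-np.ones(len(px))]@T[:3,:3].T
    return T[:3,3]+d*((z-T[2,3])/d[:,2])[:,None]
def wristT(s,c):
    T=np.eye(4);T[:3,:3]=s['ee_rot'];T[:3,3]=s['tcp_pos'];return T@c['hand_eye']
def proj(c,P,T=None):
    T=c.get('world_from_camera') if T is None else T
    p=(np.atleast_2d(P)-T[:3,3])@T[:3,:3]
    return np.c_[c['cx']+c['fx']*p[:,0]/-p[:,2],c['cy']-c['fy']*p[:,1]/-p[:,2]]
def blob(img,near,thr=120,box=None,white=True):
    hsv=cv2.cvtColor(img,cv2.COLOR_BGR2HSV)
    m=((hsv[...,2]>thr)&(hsv[...,1]<80)).astype(np.uint8)
    cs,_=cv2.findContours(m,cv2.RETR_EXTERNAL,cv2.CHAIN_APPROX_NONE)
    cs=[k for k in cs if cv2.contourArea(k)>30]
    return max(cs,key=lambda k:cv2.pointPolygonTest(k,tuple(map(float,near)),True))
def rect(c,near,z,T=None,thr=120):
    k=blob(c['image'],near,thr)[:,0]
    P=ray(c,k,z,T)[:,:2]*1000
    (cen,wh,a)=cv2.minAreaRect(P.astype(np.float32))
    if wh[0]<wh[1]: wh=wh[::-1];a+=90
    return np.round(cen,1),np.round(wh,1),round((a+90)%180-90,1)
E
python3 - <<'E'
from h import *;import pickle
d=pickle.load(open('d0.pkl','rb'))
k=.64
for c,L in((d['top'],dict(board=(181,361,.016),jar=(170,402,.05),mandrel=(560,360,.01),tile=(589,329,.016),station=(345,275,.008),hexb=(530,257,.045))),
  (d['side'],dict(board=(275,230,.016),mandrel=(421,490,.01),tile=(467,495,.016),station=(400,325,.008)))):
    for n,(u,v,z) in L.items(): print(n,*rect(c,(u*k,v*k),z))
E
```

```text
board [424.4 345.3] [121.7  61.2] -69.3
jar [364.8 345.9] [40.7 30.5] -89.5
mandrel [ 404.6 -276.3] [181.   14.8] 61.2
tile [ 462.8 -301.6] [62.  46.7] 67.5
station [597.6   0.8] [172.5 158.2] -64.6
hexb [ 575.9 -209.1] [68.6 61.2] 61.8
board [411.7 348.3] [150.1  80.6] -69.2
mandrel [ 404.6 -272.8] [182.4  12.4] 61.2
tile [ 459.5 -303.3] [66.7 45.1] 67.3
station [601.1  15.5] [188.9 177.7] 25.7
```

```bash
python3 - <<'E'
from h import *
c=capture('wrist');print({k:c[k] for k in c if k!='image'})
T=wristT(sense(),c);print(T.round(3), ray(c,[[256,192],[0,0],[511,383]],0,T))
E
```

```text
{'fx': 308.6029740772734, 'fy': 308.6029740772734, 'cx': 254.6366898355511, 'cy': 190.9814276689296, 'hand_eye': array([[ 1.11498973e-03,  9.61872840e-01,  2.73494782e-01,
         7.41753159e-02],
       [ 9.99999338e-01, -9.94440833e-04, -5.79401787e-04,
        -4.26642389e-05],
       [-2.85336464e-04,  2.73495247e-01, -9.61873312e-01,
        -1.61852610e-01],
       [ 0.00000000e+00,  0.00000000e+00,  0.00000000e+00,
         1.00000000e+00]])}
[[-0.448  0.86   0.245  0.347]
 [-0.894 -0.432 -0.121  0.525]
 [ 0.002 -0.273  0.962  0.384]
 [ 0.     0.     0.     1.   ]] [[ 2.47096776e-01  5.72226516e-01  0.00000000e+00]
 [ 5.69248521e-01  7.25234204e-01 -5.55111512e-17]
 [-2.12513489e-01  3.53575367e-01  0.00000000e+00]]
```

Emit:
move_arm --targets "0.6 -1 1 -1;0.6 -1 1 -1;0.6 -1 1 -1;0.6 -1 1 -1;0.6 -1 0 -1;0.6 -1 0 -1;0.6 -1 0 -1;0.6 -1 0 -1;0.6 -1 0 -1;0.6 -1 0 -1" --gripper 87

```text
time_s: 0.98
tcp_pos: [0.431, 0.3069, 0.3224]
ee_rot: [[0.226, -0.974, -0.0], [-0.974, -0.226, -0.0], [0.0, 0.0, -1.0]]
wrist_force: [0.6, -0.3, -0.1]
gripper_width: 0.998
gripper_force: 0.0
```

```bash
python3 - <<'E'
from h import *
s=sense();c=capture('wrist');T=wristT(s,c)
cv2.imwrite('pics/w1.png',c['image'])
u=proj(c,[.424,.345,.016],T)[0];print(u,rect(c,u,.016,T))
u=proj(c,[.368,.346,.05],T)[0];print(u,rect(c,u,.05,T))
E
```

```text
[252.84763557 178.72742169] (array([422.2, 346.3]), array([124.2,  62.5]), -69.7)
[289.80852938 193.25368408] (array([363.5, 347.8]), array([44.7, 30.5]), -54.7)
```

Emit:
move_arm --targets "0.6 -1 0 -1;0.6 -1 0 -1;0.6 -1 0 -1;0.6 -1 0 -1;0.6 -1 0 -1;0.6 -1 0 -1;0.6 -1 0 -1;0.6 -1 0 -1;0.6 -1 0 -1;0.6 -1 0 -1"

```text
time_s: 1.87
tcp_pos: [0.5811, 0.0571, 0.3222]
ee_rot: [[-0.601, -0.799, -0.001], [-0.799, 0.601, 0.0], [0.0, 0.001, -1.0]]
wrist_force: [0.5, -0.2, -1.1]
gripper_width: 0.999
gripper_force: 0.0
```

```bash
python3 - <<'E'
from h import *;import pickle
s=sense();c=capture('wrist');T=wristT(s,c);pickle.dump((s,c,T),open('w2.pkl','wb'))
print(s['tcp_pos'],proj(c,[.597,.001,.008],T))
cv2.imwrite('pics/w2.png',cv2.resize(c['image'],(800,600)))
E
```

```text
[0.58106325 0.05711071 0.32222306] [[223.36923867 130.66277304]]
```

View pics/w2.png

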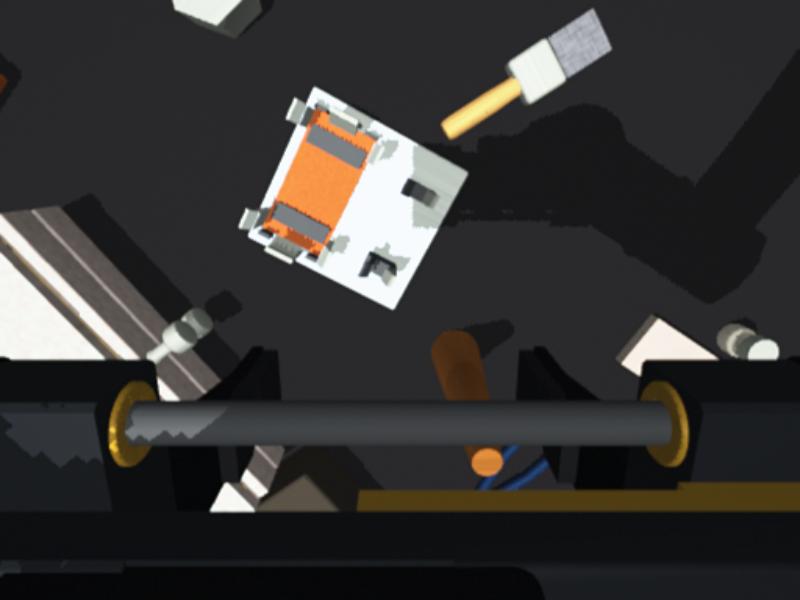

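View pics/w1.png

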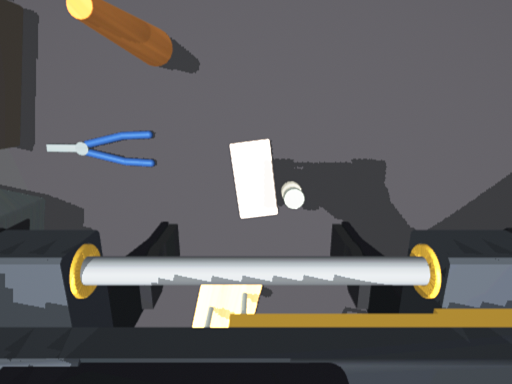

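In w2 the station plate corners are at about (314,88), (467,173), (393,309) and (248,236), with the orange tray floor centred near (322,183) and the forks at (420,192) and (378,265). In w1 the board is at (254,178), with the jar at its right long side at (292,194).

```bash
python3 - <<'E'
from h import *;import pickle
s,c,T=pickle.load(open('w2.pkl','rb'));d=pickle.load(open('d0.pkl','rb'))
def st(c,T,cor,name):
    g=cv2.cvtColor(c['image'],cv2.COLOR_BGR2GRAY)
    q=np.float32(cor).reshape(-1,1,2)*.64
    q=cv2.cornerSubPix(g,q,(4,4),(-1,-1),(3,50,.01))[:,0]
    P=ray(c,q,.008,T)[:,:2]*1000
    print(name,P.round(1).tolist(),'sides',[np.linalg.norm(P[i]-P[i-1]).round(1) for i in range(len(P))],'mid',((P[0]+P[2])/2).round(1))
    e=[np.degrees(np.arctan2(*(P[i+1]-P[i])[::-1])).round(1) for i in range(2)];print(e)
    hsv=cv2.cvtColor(c['image'],cv2.COLOR_BGR2HSV)
    m=((hsv[...,0]<14)&(hsv[...,1]>150)&(hsv[...,2]>120)).astype(np.uint8)
    u=proj(c,[[.61,-.035,.014]],T)[0]
    mm=np.zeros_like(m);cv2.circle(mm,tuple(int(x) for x in u),50,1,-1)
    pts=np.argwhere(m&mm)[:,::-1]
    P=ray(c,pts,.014,T)[:,:2]*1000
    r=cv2.minAreaRect(P.astype(np.float32));print('orange',r)
st(c,T,[(314,88),(467,173),(393,309)],'wrist')
st(d['top'],None,[(328,233),(371,316),(460,269)],'top')
st(d['side'],None,[(374,320),(450,364),(497,312)],'side')
E
```

```text
wrist [[556.6, -101.8], [487.5, 45.5], [627.8, 111.9]] sides [np.float64(225.2), np.float64(162.7), np.float64(155.2)] mid [592.2   5. ]
[np.float64(115.1), np.float64(25.3)]
orange ((608.4869995117188, -31.35055923461914), (123.52821350097656, 62.27371597290039), 25.55909538269043)
top [[629.3, 111.6], [488.9, 44.1], [559.2, -103.5]] sides [np.float64(226.2), np.float64(155.8), np.float64(163.5)] mid [594.3   4.1]
[np.float64(-154.3), np.float64(-64.5)]
orange ((612.1858520507812, -31.82217025756836), (118.8224105834961, 57.428436279296875), 24.93294906616211)
side [[486.6, 44.5], [555.9, -103.6], [691.9, -41.0]] sides [np.float64(222.4), np.float64(163.5), np.float64(149.7)] mid [589.3   1.7]
[np.float64(-64.9), np.float64(24.7)]
orange ((607.9942016601562, -34.50666046142578), (116.53706359863281, 58.84773635864258), 26.378376007080078)
```

Emit:
move_arm --targets "-0.52 0.93 0 1;-0.52 0.93 0 1;-0.52 0.93 0 1;-0.52 0.93 0 1;-0.52 0.93 0 1;-0.52 0.93 0 1;-0.52 0.93 0 1;-0.52 0.93 0 1;-0.52 0.93 0 1;-0.52 0.93 0 1"

```text
time_s: 2.75
tcp_pos: [0.4495, 0.292, 0.3223]
ee_rot: [[0.235, -0.972, -0.0], [-0.972, -0.235, -0.0], [0.0, 0.001, -1.0]]
wrist_force: [-0.4, 0.0, -0.2]
gripper_width: 1.0
gripper_force: 0.0
```

Emit:
move_arm --targets "-0.48 0.9 0 1;-0.48 0.92 -0.5 0.5;0 0 -1 0;0 0 -1 0;0 0 -1 0;0 0 -1 0;0 0 -1 0;0 0 -1 0;0 0 0 0"

```text
time_s: 3.5
tcp_pos: [0.4238, 0.3337, 0.1547]
ee_rot: [[0.355, -0.935, -0.008], [-0.935, -0.355, -0.008], [0.005, 0.01, -1.0]]
wrist_force: [0.3, -0.0, 0.1]
gripper_width: 1.0
gripper_force: 0.0
```

```bash
python3 - <<'E'
from h import *
s=sense();c=capture('wrist');T=wristT(s,c)
print(s['tcp_pos'],s['ee_rot'][:,0])
u=proj(c,[.423,.346,.016],T)[0];print(u,rect(c,u,.016,T),rect(c,u,.016,T,160))
v=proj(c,[.366,.346,.05],T)[0];print(v,rect(c,v,.05,T))
cv2.imwrite('pics/w3.png',c['image'])
E
```

```text
[0.42381041 0.33372247 0.15471234] [ 0.35464544 -0.93498853  0.00480204]
[249.03632375 192.31883274] (array([422.1, 346.4]), array([122.1,  61.3]), -69.5) (array([422.4, 346. ]), array([121.,  61.]), -69.6)
[306.40520981 223.1948746 ] (array([366.1, 346.7]), array([46.6, 30. ]), -46.4)
```

View pics/w3.png

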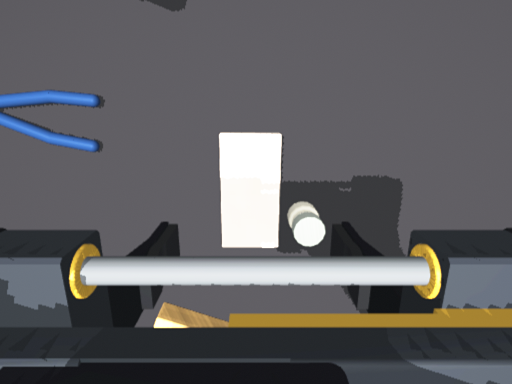

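The board's near face is centred at (250,190), aligned with the tool. The jar cap is at (308,230), clear of the line where the right finger will come down.

Emit:
move_arm --targets "0 0 -1 0;0 0 -1 0;0 0 -1 0;0 0 -0.8 0;0 0 0 0;0 0 0 0"

```text
time_s: 4.05
tcp_pos: [0.4273, 0.337, 0.066]
ee_rot: [[0.356, -0.934, 0.001], [-0.934, -0.356, 0.0], [0.0, -0.001, -1.0]]
wrist_force: [0.9, -0.3, 0.3]
gripper_width: 1.001
gripper_force: 0.0
```

Emit:
move_arm --targets "0 -0.14 -0.8 0;0 0 -0.8 0;0 0 -0.6 0;0 0 -0.2 0;0 0 0 0;0 0 0 0"

```text
time_s: 4.55
tcp_pos: [0.4278, 0.3342, 0.0069]
ee_rot: [[0.356, -0.934, 0.002], [-0.935, -0.356, 0.002], [-0.001, -0.003, -1.0]]
wrist_force: [-0.2, -0.6, -0.8]
gripper_width: 0.998
gripper_force: 0.0
```

Emit:
move_arm --targets "0 0 0 0;0 0 0 0;0 0 0 0;0 0 0 0;0 0 0 0;0 0 0 0" --gripper 50

```text
time_s: 5.05
tcp_pos: [0.4269, 0.3332, 0.0054]
ee_rot: [[0.356, -0.935, 0.001], [-0.935, -0.356, 0.001], [-0.0, -0.001, -1.0]]
wrist_force: [0.3, 0.2, 2.1]
gripper_width: 0.684
gripper_force: 30.0
```

Emit:
move_arm --targets "0 0 0.4 0;0 0 0.8 0;0 0 1 0;0 0 1 0;0 0 1 0;0 0 1 0;0 0 1 0;0 0 1 0;0 0 1 0;0.1 -0.2 1 0"

```text
time_s: 5.88
tcp_pos: [0.4282, 0.3276, 0.2362]
ee_rot: [[0.356, -0.935, -0.001], [-0.935, -0.356, -0.0], [-0.0, 0.001, -1.0]]
wrist_force: [0.3, 0.6, -3.1]
gripper_width: 0.685
gripper_force: 30.0
```

Emit:
move_arm --targets "0.3 -0.7 0 -0.8;0.4 -0.9 0 -1;0.4 -0.9 0 -1;0.4 -0.9 0 -1;0.4 -0.9 0 -1;0.4 -0.9 0 -1;0.4 -0.9 0 -1;0.4 -0.9 0 -1;0.4 -0.9 0 -1;0.4 -0.9 0 -1"

```text
time_s: 6.72
tcp_pos: [0.526, 0.1064, 0.2348]
ee_rot: [[-0.476, -0.879, -0.002], [-0.879, 0.476, -0.0], [0.001, 0.002, -1.0]]
wrist_force: [0.5, 0.5, -1.4]
gripper_width: 0.687
gripper_force: 30.0
```

Emit:
move_arm --targets "0.4 -0.9 0 -1;0.4 -0.9 0 -1;0.4 -0.9 0 -1;0.4 -0.9 0 -1;0.4 -0.9 0 -1;0.4 -0.9 0 -1;0.4 -0.5 0 -1;0 0 0 -0.2;0 0 0 0;0 0 0 0"

```text
time_s: 7.55
tcp_pos: [0.5958, -0.0393, 0.2346]
ee_rot: [[-0.9, -0.436, -0.002], [-0.436, 0.9, 0.0], [0.001, 0.001, -1.0]]
wrist_force: [-0.5, 0.6, -2.1]
gripper_width: 0.684
gripper_force: 30.0
```

Emit:
move_arm --targets "0.05 0.08 -1 -0.1;0 0 -1 0;0 0 -1 0;0 0 -1 0;0 0 -1 0;0 0 -0.6 0;0 0 0 0;0 0 0 0"

```text
time_s: 8.22
tcp_pos: [0.5974, -0.0369, 0.0949]
ee_rot: [[-0.903, -0.43, -0.002], [-0.43, 0.903, -0.001], [0.002, 0.0, -1.0]]
wrist_force: [0.4, -0.7, -1.3]
gripper_width: 0.684
gripper_force: 30.0
```

```bash
python3 - <<'E'
from h import *;import pickle
s=sense();c=capture('wrist');T=wristT(s,c);pickle.dump((s,c,T),open('w4.pkl','wb'))
print(s['tcp_pos'],s['ee_rot'][:,0])
cv2.imwrite('pics/w4.png',cv2.resize(c['image'],(800,600)))
E
```

```text
[ 0.59735774 -0.03690083  0.09488303] [-0.90305985 -0.42951111  0.0017646 ]
```

View pics/w4.png

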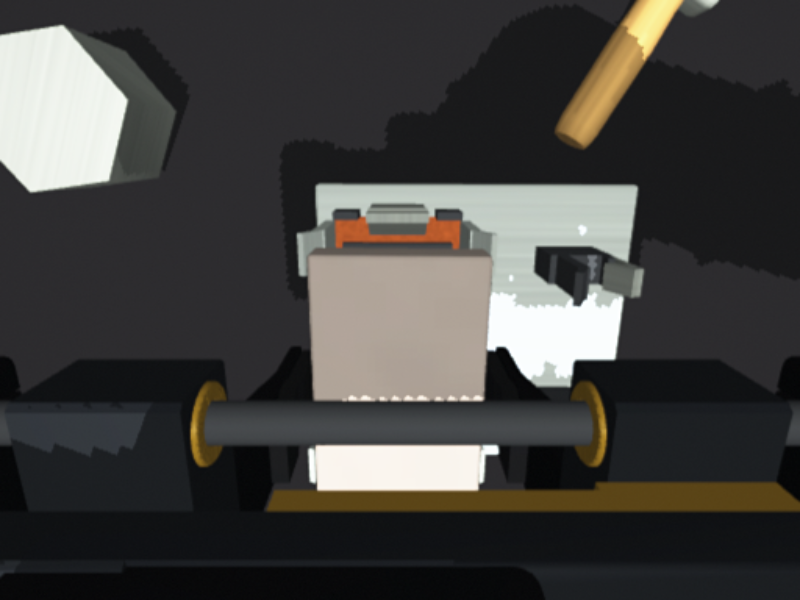

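The board's leading edge is centred at column 400, and both the tray's catch at (398,218) and the middle of the two guides lie at column 398. So it is aligned, and I'll descend.

Emit:
move_arm --targets "0 0 -0.6 0;0 0 -0.6 0;0 0 -0.5 0;0 0 -0.2 0;0 0 0 0"

```text
time_s: 8.68
tcp_pos: [0.598, -0.0374, 0.0479]
ee_rot: [[-0.904, -0.428, 0.0], [-0.428, 0.904, -0.0], [-0.0, -0.0, -1.0]]
wrist_force: [-0.6, -0.9, -1.8]
gripper_width: 0.685
gripper_force: 30.0
```

Emit:
move_arm --targets "0 0 -0.2 0;0 0 -0.2 0;0 0 0 0"

```text
time_s: 8.93
tcp_pos: [0.6001, -0.0374, 0.0393]
ee_rot: [[-0.904, -0.428, 0.005], [-0.428, 0.904, 0.0], [-0.005, -0.002, -1.0]]
wrist_force: [-0.6, -1.1, 3.2]
gripper_width: 0.688
gripper_force: 30.0
```

Emit:
move_arm --targets "0 0 -0.2 0;0 0 -0.2 0;0 0 0 0"

```text
time_s: 9.18
tcp_pos: [0.5976, -0.038, 0.0275]
ee_rot: [[-0.904, -0.427, -0.001], [-0.427, 0.904, -0.0], [0.001, 0.0, -1.0]]
wrist_force: [-1.7, -3.7, 1.4]
gripper_width: 0.683
gripper_force: 30.0
```

Emit:
move_arm --targets "0 0 -0.2 0;0 0 -0.2 0;0 0 0 0;0 0 0 0"

```text
time_s: 9.52
tcp_pos: [0.5994, -0.0374, 0.0207]
ee_rot: [[-0.903, -0.429, 0.003], [-0.429, 0.903, -0.001], [-0.003, -0.002, -1.0]]
wrist_force: [-3.5, 0.9, 17.4]
gripper_width: 0.687
gripper_force: 30.0
```

Emit:
move_arm --targets "0 0 -0.15 0;0 0 0 0;0 0 0 0"

```text
time_s: 9.77
tcp_pos: [0.5998, -0.0373, 0.0194]
ee_rot: [[-0.903, -0.43, 0.005], [-0.43, 0.903, -0.001], [-0.004, -0.003, -1.0]]
wrist_force: [-7.0, 2.4, 28.1]
gripper_width: 0.684
gripper_force: 30.0
```

Emit:
move_arm --targets "0 0 0.1 0;0 0 0 0;0 0 0 0;0 0 0 0;0 0 0 0" --gripper 80

```text
time_s: 10.18
tcp_pos: [0.5973, -0.0377, 0.0152]
ee_rot: [[-0.904, -0.427, -0.002], [-0.427, 0.904, -0.0], [0.002, 0.001, -1.0]]
wrist_force: [1.2, 0.8, -0.0]
gripper_width: 0.904
gripper_force: 0.0
```

Emit:
move_arm --targets "0 0 0.6 0;0 0 1 0;0 0 1 0;0 0 1 0;0 0 1 0;0 0 1 0;0 0 1 0;0 0 1 0;0 0 0 0;0 0 0 0"

```text
time_s: 11.02
tcp_pos: [0.5985, -0.0374, 0.2073]
ee_rot: [[-0.904, -0.427, 0.003], [-0.427, 0.904, 0.001], [-0.003, -0.0, -1.0]]
wrist_force: [-0.4, 0.4, -0.2]
gripper_width: 0.924
gripper_force: 0.0
```

```bash
python3 - <<'E'
from h import *;import pickle
s=sense();c=capture('wrist');T=wristT(s,c);w=capture('side')
print(s['tcp_pos'])
u=proj(c,[.6095,-.0315,.030],T)[0];print(u,rect(c,u,.030,T))
a=c['image'][40:340,80:430]; v=proj(w,[.605,-.01,.03])[0].astype(int)
b=w['image'][v[1]-60:v[1]+60,v[0]-80:v[0]+80]
o=np.zeros((300,800,3),np.uint8);o[:,:350]=a;o[:,400:]=cv2.resize(b,(400,300),interpolation=cv2.INTER_CUBIC)
cv2.imwrite('pics/w5.png',o)
E
```

```text
[ 0.59854202 -0.0374218   0.20727582]
[254.69413089 183.39130145] (array([592.5,  -1.1]), array([159.9, 152.3]), -64.6)
```

View pics/w5.png

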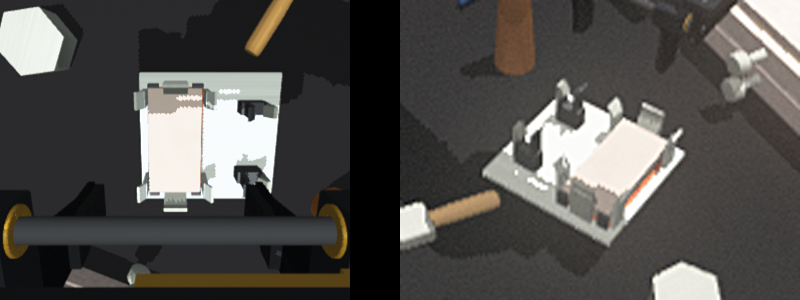

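The board appears to be in the tray between all four guides, its face centred near (175,140) in the left crop, with the catches in at both ends. I'll check level and seating by pressing with shut fingers near each end.

Emit:
move_arm --targets "-0.82 -0.36 -1 0;0 0 -1 0;0 0 -1 0;0 0 -1 0;0 0 -1 0;0 0 -1 0;0 0 -0.5 0;0 0 0 0;0 0 0 0" --gripper 0

```text
time_s: 11.87
tcp_pos: [0.5763, -0.0469, 0.0421]
ee_rot: [[-0.904, -0.428, -0.004], [-0.428, 0.904, -0.001], [0.004, 0.001, -1.0]]
wrist_force: [-0.1, 0.6, 0.1]
gripper_width: 0.323
gripper_force: 0.0
```

Emit:
move_arm --targets "0 0 -0.2 0;0 0 -0.2 0;0 0 0 0;0 0 0 0"

```text
time_s: 12.2
tcp_pos: [0.5775, -0.0466, 0.0341]
ee_rot: [[-0.904, -0.428, 0.0], [-0.428, 0.904, 0.0], [-0.0, -0.0, -1.0]]
wrist_force: [-0.1, 0.6, 0.9]
gripper_width: 0.039
gripper_force: 0.0
```

Emit:
move_arm --targets "0 0 -0.15 0;0 0 -0.15 0;0 0 -0.1 0;0 0 0 0;0 0 0 0"

```text
time_s: 12.62
tcp_pos: [0.5792, -0.0466, 0.0302]
ee_rot: [[-0.903, -0.43, 0.005], [-0.43, 0.903, -0.001], [-0.004, -0.003, -1.0]]
wrist_force: [-9.9, 1.6, 31.9]
gripper_width: 0.005
gripper_force: 15.9
```

Emit:
move_arm --targets "0 0 0.8 0;0.8 0.4 0.2 0;0.9 0.4 0 0;0.8 0.4 0 0;0 0 -0.4 0;0 0 -0.3 0;0 0 0 0"

```text
time_s: 13.2
tcp_pos: [0.6395, -0.0165, 0.0306]
ee_rot: [[-0.904, -0.428, -0.001], [-0.428, 0.904, -0.0], [0.001, 0.0, -1.0]]
wrist_force: [-0.0, -0.3, -0.0]
gripper_width: 0.005
gripper_force: 0.0
```

Emit:
move_arm --targets "0 0 -0.15 0;0 0 -0.1 0;0 0 0 0;0 0 0 0"

```text
time_s: 13.53
tcp_pos: [0.6395, -0.0166, 0.0303]
ee_rot: [[-0.903, -0.429, 0.001], [-0.429, 0.903, -0.001], [-0.001, -0.001, -1.0]]
wrist_force: [-8.6, 3.7, 25.4]
gripper_width: 0.004
gripper_force: 12.9
```

Both ends press at z = 30 mm, so the board is flat on the floor. Now the mandrel.

Emit:
move_arm --targets "0 0 1 0;0 0 1 0;0 0 1 0;-0.9 -1 1 1;-0.9 -1 1 1;-0.9 -1 1 1;-0.9 -1 1 1;-0.9 -1 0 1;-0.9 -1 0 1;-0.9 -1 0 1" --gripper 30

```text
time_s: 14.37
tcp_pos: [0.4803, -0.192, 0.1992]
ee_rot: [[-0.492, -0.871, -0.001], [-0.871, 0.492, 0.001], [-0.0, 0.001, -1.0]]
wrist_force: [-0.2, -1.1, 0.7]
gripper_width: 0.343
gripper_force: 0.0
```

Emit:
move_arm --targets "-0.9 -1 0 0.2;-0.9 -1 0 0;-0.9 -1 0 0;-0.4 -0.3 0 0;0 0 0 0;0 0 0 0"

```text
time_s: 14.87
tcp_pos: [0.4045, -0.2736, 0.1991]
ee_rot: [[-0.482, -0.876, -0.0], [-0.876, 0.482, 0.0], [-0.0, 0.001, -1.0]]
wrist_force: [-0.4, -0.1, 0.1]
gripper_width: 0.345
gripper_force: 0.0
```

```bash
python3 - <<'E'
from h import *
s=sense();c=capture('wrist');T=wristT(s,c)
print(s['tcp_pos'],s['ee_rot'][:,0])
u=proj(c,[.4046,-.2755,.01],T)[0];print(u,rect(c,u,.008,T,100),rect(c,u,.008,T,160))
v=proj(c,[.4615,-.302,.016],T)[0];print(v,rect(c,v,.016,T,140))
cv2.imwrite('pics/w6.png',c['image'])
E
```

```text
[ 0.40449367 -0.27361253  0.19908925] [-4.81590430e-01 -8.76396390e-01 -1.58172527e-04]
[252.92543932 169.10453813] (array([ 423.9, -261.5]), array([636.8, 390.8]), -28.7) (array([ 403.2, -273.8]), array([184.4,  15.5]), 60.9)
[198.12723979 173.71892964] (array([ 459.4, -301.1]), array([63.3, 47.8]), 67.2)
```

View pics/w6.png

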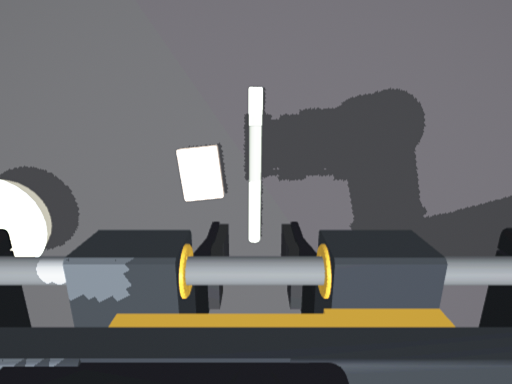

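The mandrel is vertical at column 255, rows 88 to 242, centred under the tool. The tile at (201,173) is clear of the left finger.

Emit:
move_arm --targets "-0.04 0 -1 0;0 0 -1 0;0 0 -1 0;0 0 -1 0;0 0 -1 0;0 0 -1 0;0 0 -1 0;0 0 -0.5 0;0 0 -0.2 0;0 0 0 0"

```text
time_s: 15.75
tcp_pos: [0.4045, -0.2726, 0.0056]
ee_rot: [[-0.479, -0.878, -0.003], [-0.878, 0.479, 0.001], [0.001, 0.003, -1.0]]
wrist_force: [-0.0, 0.3, 0.3]
gripper_width: 0.343
gripper_force: 0.0
```

Emit:
move_arm --targets "0 0 -0.08 0;0 0 0 0;0 0 0 0"

```text
time_s: 16.0
tcp_pos: [0.4054, -0.2736, 0.0059]
ee_rot: [[-0.48, -0.877, 0.002], [-0.877, 0.48, -0.001], [-0.0, -0.002, -1.0]]
wrist_force: [0.1, 0.3, -0.4]
gripper_width: 0.344
gripper_force: 0.0
```

Emit:
move_arm --targets "0 0 0 0;0 0 0 0;0 0 0 0;0 0 0 0" --gripper 5

```text
time_s: 16.33
tcp_pos: [0.4045, -0.2736, 0.0054]
ee_rot: [[-0.48, -0.877, 0.001], [-0.877, 0.48, -0.0], [-0.0, -0.001, -1.0]]
wrist_force: [-1.5, 0.2, 2.5]
gripper_width: 0.146
gripper_force: 30.0
```

Tips are a little high on the bar, so I'll regrip lower.

Emit:
move_arm --targets "0 0 0 0;0 0 0 0;0 0 -0.16 0;0 0 0 0;0 0 0 0" --gripper 30

```text
time_s: 16.75
tcp_pos: [0.4042, -0.2735, 0.0006]
ee_rot: [[-0.48, -0.877, -0.001], [-0.877, 0.48, 0.0], [0.0, 0.001, -1.0]]
wrist_force: [-0.0, -0.3, 0.4]
gripper_width: 0.332
gripper_force: 0.0
```

Emit:
move_arm --targets "0 0 0 0;0 0 0 0;0 0 0 0;0 0 0 0" --gripper 5

```text
time_s: 17.08
tcp_pos: [0.4045, -0.2735, 0.001]
ee_rot: [[-0.48, -0.877, 0.0], [-0.877, 0.48, -0.0], [-0.0, -0.0, -1.0]]
wrist_force: [0.4, 0.3, 0.1]
gripper_width: 0.15
gripper_force: 30.0
```

Emit:
move_arm --targets "0 0 0.4 0;0 0 0.8 0;0 0 1 0;0 0 1 0;0 0 1 0;0 0 1 0;0 0 1 0;0.3 0.6 1 0;0.5 1 0.5 0;0.5 1 0 -0.5"

```text
time_s: 17.92
tcp_pos: [0.4385, -0.2085, 0.1966]
ee_rot: [[-0.52, -0.854, 0.006], [-0.854, 0.52, -0.001], [-0.002, -0.006, -1.0]]
wrist_force: [0.1, -0.5, -1.8]
gripper_width: 0.147
gripper_force: 30.0
```

Emit:
move_arm --targets "0.5 1 0 -0.7;0.5 1 0 -1;0.5 1 0 -1;0.5 1 0 -1;0.5 1 0 -1;0.5 1 0 -1;0.5 1 0 -1;0.5 1 0 0;0.5 1 0 0;0.5 0.9 0 0"

```text
time_s: 18.75
tcp_pos: [0.5616, 0.0405, 0.1926]
ee_rot: [[-0.904, -0.428, -0.002], [-0.428, 0.904, 0.0], [0.002, 0.001, -1.0]]
wrist_force: [-0.3, -0.4, -1.5]
gripper_width: 0.152
gripper_force: 30.0
```

Emit:
move_arm --targets "0.3 0.3 0 0;0 0 0 0;0 0 0 0;0 0 0 0"

```text
time_s: 19.08
tcp_pos: [0.5685, 0.0457, 0.1929]
ee_rot: [[-0.904, -0.427, -0.002], [-0.427, 0.904, -0.0], [0.002, 0.0, -1.0]]
wrist_force: [-0.6, 0.0, -1.3]
gripper_width: 0.153
gripper_force: 30.0
```

Emit:
move_arm --targets "0.12 0.09 -1 0;0 0 -1 0;0 0 -1 0;0 0 -1 0;0 0 -0.3 0;0 0 0 0;0 0 0 0;0 0 0 0"

```text
time_s: 19.75
tcp_pos: [0.5737, 0.0487, 0.0879]
ee_rot: [[-0.904, -0.428, 0.004], [-0.428, 0.904, 0.001], [-0.003, -0.001, -1.0]]
wrist_force: [0.5, 0.5, -1.9]
gripper_width: 0.145
gripper_force: 30.0
```

```bash
python3 - <<'E'
from h import *
s=sense();c=capture('wrist');T=wristT(s,c)
print(s['tcp_pos'],s['ee_rot'][:,0])
cv2.imwrite('pics/w7.png',cv2.resize(c['image'][60:260,130:380],(800,640))[:600])
X=np.array([.9033,.429,0]);Y=np.array([-.429,.9033,0]);C=np.array([.5717,.048,0])
for y,z in((-8,.034),(8,.034),(0,.072)): print(y,z,((proj(c,[C-X*.047+Y*y/1e3+[0,0,z],C-X*.033+Y*y/1e3+[0,0,z]],T)-[130,60])*3.2).round(0).tolist())
E
```

```text
[0.57374829 0.04869096 0.08790536] [-0.90398806 -0.42754359 -0.003473  ]
-8 0.034 [[360.0, 263.0], [361.0, 326.0]]
8 0.034 [[434.0, 263.0], [434.0, 326.0]]
0 0.072 [[397.0, 289.0], [397.0, 365.0]]
```

View pics/w7.png

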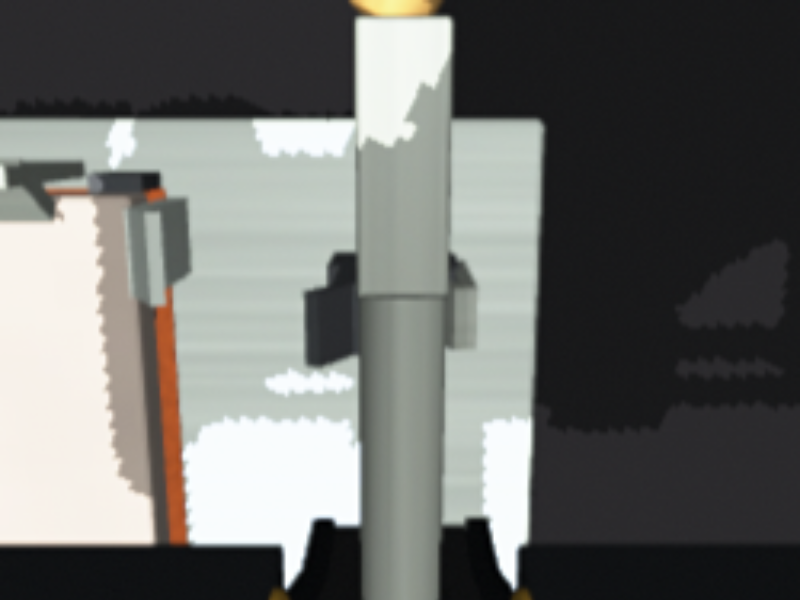

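The mandrel lies at column 402 and the fork slot at about 397 to 403, so they are aligned within 1 mm. Pushing down.

Emit:
move_arm --targets "0 0 -0.4 0;0 0 -0.4 0;0 0 -0.3 0;0 0 -0.2 0;0 0 0 0"

```text
time_s: 20.22
tcp_pos: [0.5718, 0.0483, 0.052]
ee_rot: [[-0.904, -0.428, -0.002], [-0.428, 0.904, -0.001], [0.003, -0.0, -1.0]]
wrist_force: [-0.9, -0.4, -2.1]
gripper_width: 0.153
gripper_force: 30.0
```

Emit:
move_arm --targets "0 0 -0.25 0;0 0 -0.25 0;0 0 0 0;0 0 0 0"

```text
time_s: 20.55
tcp_pos: [0.5727, 0.0485, 0.0401]
ee_rot: [[-0.904, -0.427, 0.0], [-0.427, 0.904, 0.0], [-0.0, 0.0, -1.0]]
wrist_force: [2.9, -3.4, -6.3]
gripper_width: 0.154
gripper_force: 30.0
```

Emit:
move_arm --targets "0 0 -0.15 0;0 0 -0.1 0;0 0 0 0;0 0 0 0"

```text
time_s: 20.88
tcp_pos: [0.572, 0.0488, 0.0349]
ee_rot: [[-0.904, -0.428, -0.001], [-0.428, 0.904, -0.0], [0.001, 0.0, -1.0]]
wrist_force: [0.3, -2.4, 1.0]
gripper_width: 0.152
gripper_force: 30.0
```

Emit:
move_arm --targets "0 0 -0.12 0;0 0 0 0;0 0 0 0"

```text
time_s: 21.13
tcp_pos: [0.5721, 0.0488, 0.0346]
ee_rot: [[-0.903, -0.429, -0.0], [-0.429, 0.903, -0.001], [0.0, -0.0, -1.0]]
wrist_force: [-7.5, -1.8, 16.9]
gripper_width: 0.15
gripper_force: 30.0
```

Bottomed out at the expected height. Release and retreat.

Emit:
move_arm --targets "0 0 0.12 0;0 0 0 0;0 0 0 0;0 0 0 0;0 0 0 0" --gripper 30

```text
time_s: 21.55
tcp_pos: [0.5723, 0.0489, 0.0342]
ee_rot: [[-0.904, -0.428, -0.001], [-0.428, 0.904, -0.0], [0.001, 0.0, -1.0]]
wrist_force: [0.1, -0.4, -0.3]
gripper_width: 0.336
gripper_force: 0.0
```

Emit:
move_arm --targets "0 0 0.5 0;0 0 1 0;0 0 1 0;0 0 1 0;0 0 1 0;0 0 1 0;0 0 1 0;0 0 1 0;0 0 1 0;0 0 0 0"

```text
time_s: 22.38
tcp_pos: [0.5752, 0.0491, 0.2529]
ee_rot: [[-0.904, -0.428, 0.01], [-0.428, 0.904, 0.002], [-0.01, -0.003, -1.0]]
wrist_force: [-0.1, 0.4, 0.9]
gripper_width: 0.347
gripper_force: 0.0
```

Emit:
move_arm --targets "-1 0 0 0;-1 0 0 0;-1 0 0 0;-1 0 0 0;-1 0 0 0;0 0 0 0;0 0 0 0"

```text
time_s: 22.97
tcp_pos: [0.4467, 0.0487, 0.2473]
ee_rot: [[-0.904, -0.428, 0.001], [-0.428, 0.904, 0.0], [-0.001, 0.0, -1.0]]
wrist_force: [0.6, 0.3, 0.4]
gripper_width: 0.341
gripper_force: 0.0
```

```bash
python3 - <<'E'
from h import *
s=sense();c=capture('wrist');T=wristT(s,c);w=capture('side')
X=np.array([.9033,.429,0]);C=np.array([.5717,.048,.048])
u=proj(c,[.590,.005,.03],T)[0].astype(int);print(u,proj(c,[C-X*.09,C,C+X*.09],T).round())
o=np.zeros((600,800,3),np.uint8)
v=proj(w,[.595,.0,.03])[0].astype(int)
b=w['image'][v[1]-75:v[1]+75,v[0]-50:v[0]+50]
o[:,400:]=cv2.resize(b,(400,600),interpolation=cv2.INTER_CUBIC)
x0=int(np.clip(u[0]-100,0,312));y0=int(np.clip(u[1]-130,0,84));print(x0,y0)
o[:,:400]=cv2.resize(c['image'][y0:y0+300,x0:x0+200],(400,600))
cv2.imwrite('pics/w8.png',o)
print(s['tcp_pos'],s['time_s'])
E
```

```text
[179 246] [[209. 187.]
 [212. 255.]
 [214. 314.]]
79 84
[0.44668313 0.04873026 0.24732454] 22.9667
```

View pics/w8.png

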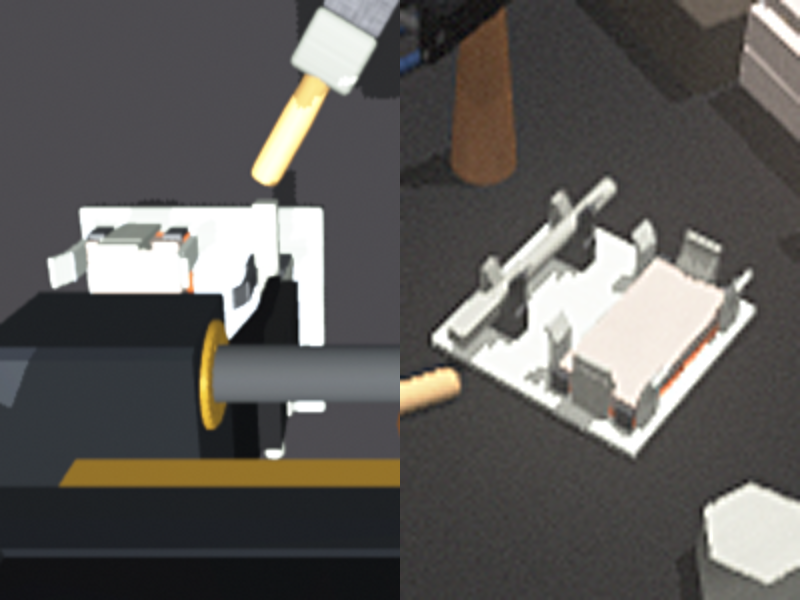

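The right crop shows the mandrel level in both forks, from (460,330) to (610,185), and the board flat between the guides. In the left crop the mandrel's visible end is at row 185.5, against 187 expected, so it is centred.

```bash
python3 -c "
from station import *
print(finish_job())"
```

```text
the job is handed in; nothing more can be done
None
```

The job is handed in at about 23 s of the 64 s allowed: the board is flat under both catches (both ends pressed at 30 mm), the mandrel is centred and bottomed in both forks, neither was dropped, and I touched none of the bystanders.

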